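Load the next sample vial into the changer and index it to the reader

ROBOT

A 6-joint arm with a two-finger parallel gripper is mounted at the origin on the work surface. World frame = base frame: x ahead of the robot, y to its left, z up, the work surface at z = 0. Lengths are in m, angles in rad, forces in N, time in s.
With the tool pointing down it reaches from about 0.35 to 0.85 m from the base axis. Payload 8.1 kg.
Tool frame: the origin (TCP) lies on the centre line of the jaws, within the pads' length; the fingertips stand robot.finger_overhang ahead of it and the grasp point (between the pads) lies 5 mm behind it (robot.finger_overhang is the distance from the TCP to the fingertips, in m); z points along the fingers, y is the direction in which the jaws open and shut (so a half turn about z gives the same grasp; the last joint's range is limited). The gripper opens to 93 mm and grips with 3 to 60 N. Pads are 15 mm wide; open, the fingers measure 128 mm over their backs; the gripper's body (75 mm by 188 mm) begins 65 mm behind the grasp point.
Start: joints at [-1.32, 0.13, 1.488, -0, 1.523, -0.085], TCP at [0.198, -0.566, 0.233] pointing down, gripper open.
Joint ranges: [-2.96, 2.96], [-0.89, 2.26], [0.02, 2.5], [-1.34, 4.48], [0, 2.73], [-2.66, 2.66]. Speed limits (rad/s): [2.39, 2.39, 2.79, 3.14, 3.14, 3.14].

INTERFACE

Orientations are given as a rotation vector (axis times angle).
In Python, from plant import robot gives the robot as it stands. The module is installed in compiled form; this text tells all that it offers.
- The arm moves only by the tool carry_out, never from a script. Its argument "commands" is a list that holds one entry, the list of rows, each a list of 4 numbers: the shift along the tool's x, y, z in cm, then the turn about the tool's z in degrees. In form: [[[tx, ty, tz, roll], ...]]. A call has 1 to 20 rows; each row shifts and turns the commanded pose from where the row before left it, along the tool's axes as they then stand; what a row does not reach is not made up. A row lasts 1/12 s, in which the tool goes at most 41.7 mm and 7.16 degrees, less where a joint would pass 70% of its speed; a pose out of reach is approached as far as the arm can. A call is refused whole if a number of a shift passes 4.17 or a number of a turn 7.16, either way. A call with a gripper value outside its range is refused whole. "claw" is the finger opening in cm, from 0 to 9.3, set as the call begins (left out, the last holds). The fingers move at their own pace and stop on an object; "grip_force" is the grip in N (left out, the last holds). Time passes only in rows, so rows that do not move let the fingers close. It gives the time, the measured TCP pose, the force and the opening at its end, in the units of the state.
- robot.read_state(): the state, without advancing time (a new reading comes with each control period).
- robot.read_camera(name): name is "side" or "top"; returns the picture (480x640x3 uint8, red, green, blue); there is no depth.
- robot.camera_params(name): a dict with "mtx" (3x3 intrinsics, pixels), "dist_coeffs" ([k1, k2, p1, p2, k3] as OpenCV has them; the pictures are not rectified), "R" (3x3) and "t" (3): a world point X has camera coordinates R X + t. Camera axes: x right, y down, z forward; pixel columns grow to the right and rows downward; lengths in m; the calibration is good to about 2 mm. A picture is of the moment at which its call begins. camera_params takes no time and is no camera call.
- robot.close_job(): hands the job in, once; it reports no verdict.
The state is a dict: "t": time; "q": joint angles; "dq": joint speeds; "joint_torque": joint torques, N m; "tool_pos": TCP position; "orientation": TCP orientation; "force": force on the tool from outside, world axes, zero at the start; "wrist_torque": the same for the moment, N m; "opening": finger opening in m.
Only numpy, scipy, OpenCV 4.12 (cv2) and the standard library are available. Lean on these libraries where they do the work, as an engineer would, in place of code of your own. Each camera call takes 0.05 s, during which the arm holds its last target.

TASK

Take the vial with the tall straight-sided cap from the slanted rack and stand it in the empty pocket at the loading tongue of the sample changer, lowering it fully home before you let go. Then turn the wheel by its hub bar exactly one click clockwise (seen from above), without going past the click, so that the vial stands in front of the reader, and let go. Leave everything else where it stands.

Things in the scene. Friction and masses are not known exactly. Their poses are not given: they have to be found in the camera images.
- vial_center (a point): The vial to load: amber glass body 22 mm in diameter, 70 mm long, under a white straight-sided cap 26 mm in diameter, 22 mm tall; 92 mm overall, about 40 g. Starts in one of the rack's three sockets, leaning. This point: on its axis half-way up, 46 mm from its foot; z axis runs from foot to cap. The cap's middle, the place to grip, is 35 mm further along z.
- stubby_center (a point): A bystander vial in another socket of the rack: same glass, 64 mm tall, with a flat cap 24 mm in diameter and 8 mm tall. Point half-way up.
- dropper_center (a point): A bystander vial in another socket of the rack: same glass, 104 mm tall, its white top tapering to a thin tip. Point half-way up.
- rack: Grey rack, 100 x 194 mm, fixed. Origin on the bench under its middle, z up. Three sockets in a row at y = -70, 0, +70 mm lean 0.45 rad (26 degrees) from vertical towards its -x side (towards the robot): tubes 32 mm outside, 25 mm bore, 45 mm long, floor 5 mm; lower ends at x = 0, 30 mm above the bench. Vials draw out along the leaning axis (40 mm deep, 1.5 mm play). End plates 55 mm high.
- changer: Fixed base of the sample changer: round grey plate, 250 mm in diameter, 20 mm thick. Origin on the bench under the wheel's axis, z up. The steel loading tongue points outward at its -x side. The reader, a white block 55 x 70 x 105 mm with a dark window facing the wheel, stands 60 degrees clockwise (from above) from the tongue, centre 152 mm from the axis.
- wheel (a joint): Angle of the wheel in rad: about 0 at the start (pocket at the tongue), growing as it turns clockwise seen from above. A spring detent holds it at 0, 1.047 (one click, pocket at the reader) and every further 1.047 either way, and pulls it to the nearest of these when let go; between them it resists with up to about 0.2 N m.
- pocket (a point): Centre of the inner floor of the empty pocket at the loading tongue, 27 mm above the bench; turns with the wheel, z up. The wheel has six aluminium cups 90 mm from its axis; this one is 34 mm outside, 27 mm bore, 43 mm deep. Four other cups hold fixed vials like the one to load (tops 119 mm above the bench); one more, not at the tongue, is empty and stays so.
- hub_grip (a point): The place to grip the wheel's hub bar, on the wheel's axis 138 mm above the bench. The bar is a black upright block 56 mm long along this point's x axis, 14 mm thick along its y axis, 30 mm tall (122 to 152 mm above the bench). It turns with the wheel; at the start its length points at the loading tongue. z up.
- flask: Bystander: glass bottle, 60 mm in diameter, 130 mm tall. Origin under its centre.
- beaker: Bystander: open glass beaker, 68 mm in diameter, 85 mm tall. Origin under its centre.
- tip_box: Bystander: clear divided box 90 x 85 x 50 mm. Origin under its centre.
- marker: Bystander: black marker pen, 14 mm thick, 130 mm long, lying. Origin under its middle.
- jar: Bystander: white jar, 48 mm in diameter, 50 mm tall. Origin under its centre.
- weight: Bystander: steel weight, 36 mm in diameter, 30 mm tall. Origin under its centre.
Things that resemble listed ones, but are neither listed nor needed, are in the scene too. What is shaped like the part that bears vial_center but blue or yellow is not meant.

How it is judged:
By the outcome, as a careful person would: the job done as asked, in the order asked, and still so for the second after the job is handed in, with the robot touching nothing.
It also fails if it takes over 58 s, if anything falls off the work surface, if the arm or the gripper's body presses on something with over 40 N, if the wrist force passes 120 N, or if a joint passes its speed limit or range.

## Working session

There is one attempt and no reset: what is moved stays moved. The work goes in short steps, Python scripts to look and compute and a tool call to move; the robot and the scene stay as the last step left them, time stands still between calls to the robot, and variables do not carry over. Pictures are saved under pics/ and viewed, and the job is handed in when it is done.

Besides the shell and the picture viewer there is one more tool, called as name(argument=value, ...) on one line, values as JSON. carry_out: Moves the arm, as the interface text tells. Its arguments: {"type":"object","properties":{"commands":{"type":"array","items":{"type":"array","items":{"type":"array","items":{"type":"number"}}}},"claw":{"type":"number"},"grip_force":{"type":"number"}},"required":["commands"]}

```bash
mkdir -p pics; python3 - <<'E'
from plant import robot
import cv2
for n in("side","top"):
    cv2.imwrite(f"pics/{n}0.png",robot.read_camera(n)[:,:,::-1])
    p=robot.camera_params(n);print(n,p)
print(robot.finger_overhang);print(robot.read_state())
E
```

```text
side {'mtx': array([[444.44407337,   0.        , 321.59040461],
       [  0.        , 444.44407337, 242.38790771],
       [  0.        ,   0.        ,   1.        ]]), 'dist_coeffs': array([-0.00451941,  0.        ,  0.        ,  0.        ,  0.        ]), 'R': array([[-0.99694466, -0.07403261, -0.0249103 ],
       [-0.01274465,  0.46880359, -0.88321049],
       [ 0.07706442, -0.8801945 , -0.46831475]]), 't': array([0.54601244, 0.13344677, 0.75117981])}
top {'mtx': array([[546.41772826,   0.        , 322.01263922],
       [  0.        , 546.41772826, 242.64310072],
       [  0.        ,   0.        ,   1.        ]]), 'dist_coeffs': array([-0.00923393,  0.        ,  0.        ,  0.        ,  0.        ]), 'R': array([[-0.00766821, -0.99996923, -0.00165199],
       [-0.99899019,  0.00773382, -0.04425814],
       [ 0.04426955,  0.00131094, -0.99901876]]), 't': array([-0.06282296,  0.54019069,  1.1307974 ])}
0.014
{'t': 0.1, 'q': array([-1.32038479e+00,  1.31065932e-01,  1.48915543e+00, -1.85576324e-05,
        1.52301804e+00, -8.54036753e-02]), 'dq': array([-0.00069426, -0.00103539, -0.0033144 ,  0.00121763, -0.00097216,
       -0.00079094]), 'joint_torque': array([ 8.56280931e-04, -5.61342931e+01, -4.93096983e+01,  7.69882207e-02,
        2.90779013e-02, -6.19816842e-05]), 'tool_pos': array([ 0.19761417, -0.56600445,  0.23171232]), 'orientation': array([-3.09579439e+00, -5.24749564e-01,  2.42061608e-04]), 'force': array([-0.03265874,  0.04805294, -0.86243226]), 'wrist_torque': array([-0.0290991 , -0.01708662,  0.00543302]), 'opening': 0.0927704319000191}
```

View pics/side0.png

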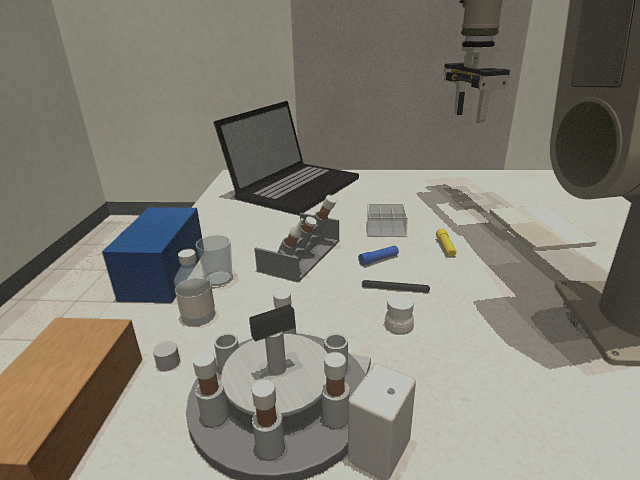

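View pics/top0.png

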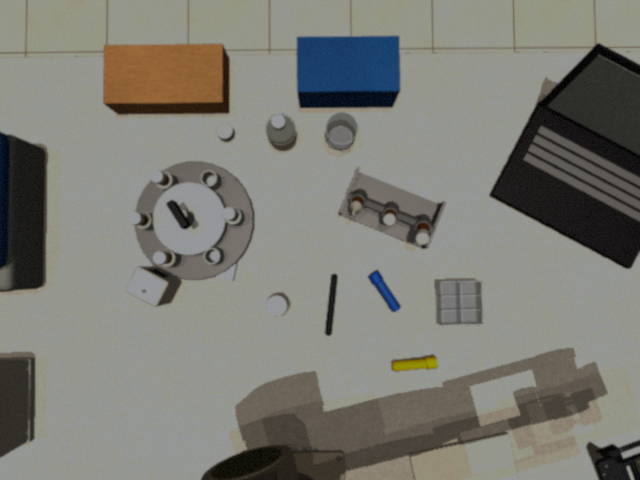

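```bash
python3 - <<'E'
import cv2
t=cv2.imread("pics/top0.png");s=cv2.imread("pics/side0.png")
cv2.imwrite("pics/c1.png",cv2.resize(t[155:260,320:460],None,fx=5,fy=5,interpolation=cv2.INTER_CUBIC))
cv2.imwrite("pics/c2.png",cv2.resize(t[150:310,110:270],None,fx=3.7,fy=3.7,interpolation=cv2.INTER_CUBIC))
cv2.imwrite("pics/c3.png",cv2.resize(s[190:285,245:350],None,fx=6,fy=6,interpolation=cv2.INTER_CUBIC))
cv2.imwrite("pics/c4.png",cv2.resize(s[280:480,180:420],None,fx=3,fy=3,interpolation=cv2.INTER_CUBIC))
E
```

```text
(no output)
```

View pics/c1.png

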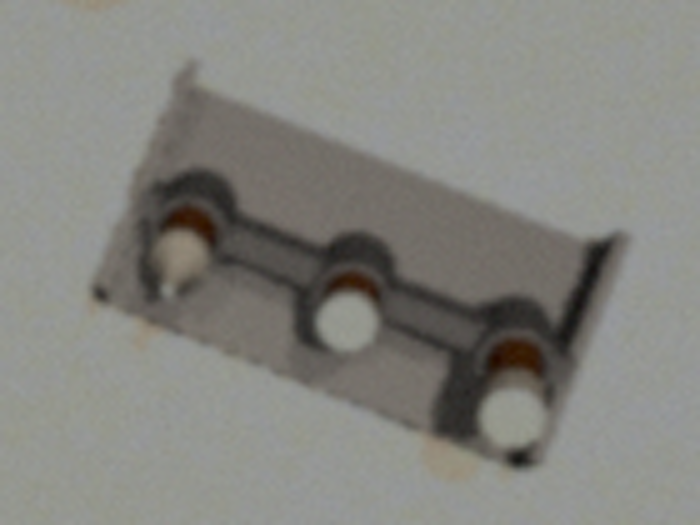

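View pics/c2.png

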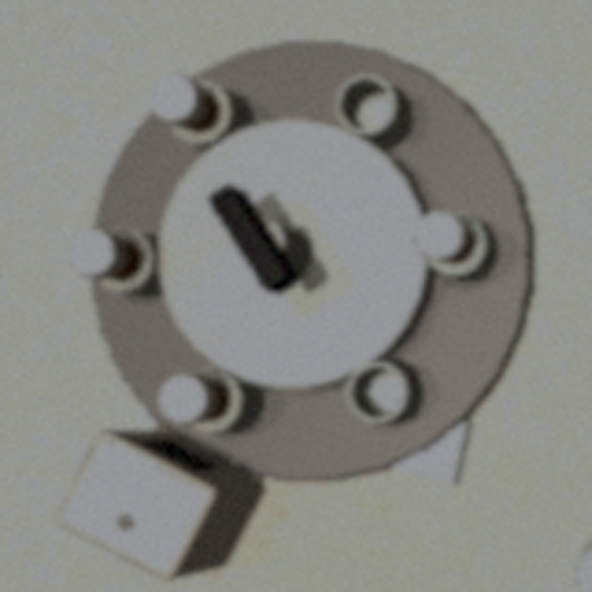

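View pics/c3.png

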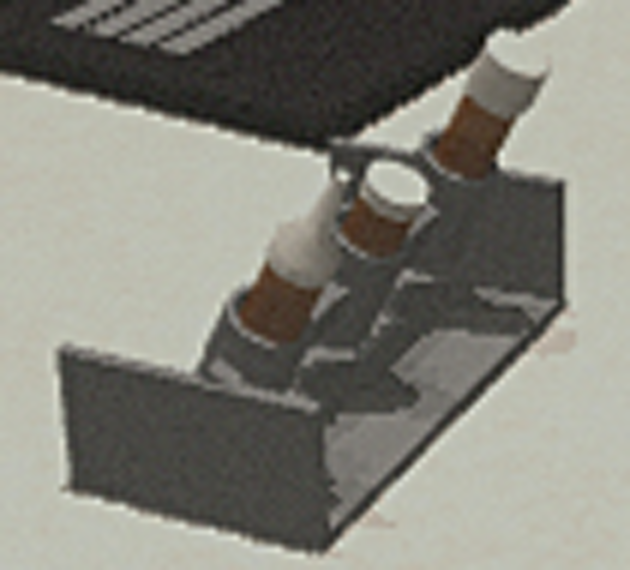

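View pics/c4.png

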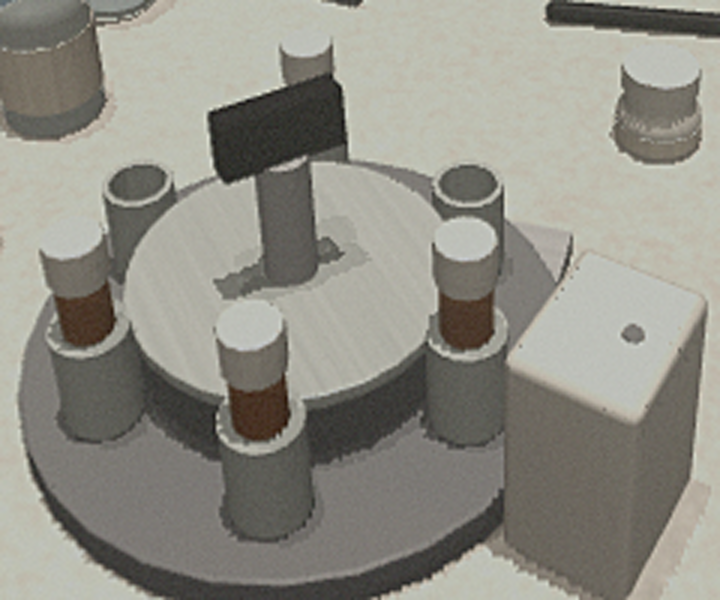

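The wanted vial is the one with the tall straight cap in the rack at top (422,238) / side (331,199). These could be mistaken for it:
- **Stubby vial:** top (389,218).
- **Dropper vial:** top (353,213).
- **Four fixed wheel vials:** top (157,176), (135,217), (160,257) and (229,212).
- **Blue and yellow lying tubes:** top (384,291) and (414,363).
- **White jar:** top (277,304).

The close crops (c1, c3) confirm the rack vial at the laptop end: it is white, straight-sided and tall.

Next I'll fit the rack and wheel poses.

```bash
cat > h.py <<'E'
import numpy as np,cv2
from plant import robot
from scipy.optimize import least_squares
P={n:robot.camera_params(n) for n in("side","top")}
def proj(n,X):
    p=P[n];X=np.atleast_2d(np.asarray(X,float));r,_=cv2.Rodrigues(p["R"])
    return cv2.projectPoints(X,r,p["t"],p["mtx"],p["dist_coeffs"])[0][:,0]
def ray(n,px):
    p=P[n];u=cv2.undistortPoints(np.array([[px]],float),p["mtx"],p["dist_coeffs"])[0,0]
    return -p["R"].T@p["t"],p["R"].T@np.array([u[0],u[1],1])
def onz(n,px,z):
    o,d=ray(n,px);return o+d*(z-o[2])/d[2]
def tri(a,b):
    A=[];B=[]
    for n,px in(("top",a),("side",b)):
        o,d=ray(n,px);d=d/np.linalg.norm(d);M=np.eye(3)-np.outer(d,d);A.append(M);B.append(M@o)
    return np.linalg.lstsq(np.vstack(A),np.hstack(B),rcond=None)[0]
def uc(c,s,o):return (np.array(c,float)+.5)/s-.5+np.array(o)
E
cat > m.py <<'E'
from h import *
T1=uc([(513,417),(348,321),(168,293)],5,(320,155));S1=uc([(518,56),(396,182),(343,172)],6,(245,190))
for a,b in zip(T1,S1):print(a,b,tri(a,b).round(4))
ys=[-.07,0,.07];L=[.097,.069,.109]
def rk(p):
    c,s=np.cos(p[2]),np.sin(p[2]);R=np.array([[c,-s,0],[s,c,0],[0,0,1]])
    return [R@np.array([-l*np.sin(.45),y,.03+l*np.cos(.45)])+[p[0],p[1],0] for y,l in zip(ys,L)]
f=lambda p:np.r_[(proj("top",rk(p))-T1).ravel(),(proj("side",rk(p))-S1).ravel()]
r=least_squares(f,[.6,-.1,.3]);print("rack",r.x,r.fun.round(1))
p=r.x;l=.086;c,s=np.cos(p[2]),np.sin(p[2])
print("capmid",[p[0]-c*l*np.sin(.45)+.07*s,p[1]-s*l*np.sin(.45)-.07*c,.03+l*np.cos(.45)])
T2=uc([(442,233),(383,391),(186,398),(95,251),(177,97),(370,104)],3.7,(110,150))
S2=uc([(305,42),(468,183),(465,240),(250,323),(72,238),(140,183)],3,(180,280))
zs=[.119,.070,.119,.119,.119,.070]
def wh(p):
    # pocket idx1 at angle p[2]; index increasing = clockwise
    return [[p[0]+.09*np.cos(p[2]-(i-1)*np.pi/3),p[1]+.09*np.sin(p[2]-(i-1)*np.pi/3),z] for i,z in enumerate(zs)]
g=lambda p:np.r_[(proj("top",wh(p))-T2).ravel(),(proj("side",wh(p))-S2).ravel()]
r=least_squares(g,[.6,.25,-2.6]);print("wheel",r.x,np.degrees(r.x[2]),r.fun.reshape(-1,2).round(1).tolist())
print("pocket",wh(r.x)[1])
E
python3 m.py
```

```text
[422.2 238. ] [330.91666667 198.91666667] [ 0.5431 -0.2581  0.1133]
[389.2 218.8] [310.58333333 219.91666667] [ 0.5825 -0.1985  0.0904]
[353.2 213.2] [301.75 218.25] [ 0.5907 -0.1262  0.1277]
rack [ 0.60883835 -0.20848249 -0.38649796] [-0.  -0.5 -0.6  0.3 -0.3 -0.9  0.1 -1.6  1.  -0.4  0.2 -0.1]
capmid [np.float64(0.5478043617494224), np.float64(-0.25921845306955066), np.float64(0.10743845080233021)]
wheel [ 0.59033596  0.20078548 -2.57738668] -147.673378965846 [[-0.9, -0.3], [-1.8, -0.3], [-1.2, -0.5], [-1.6, -0.5], [-1.6, -0.7], [-1.3, -0.7], [0.7, -1.1], [0.4, -0.9], [0.6, -1.7], [0.5, -0.9], [0.3, -1.7], [-0.3, -1.3]]
pocket [np.float64(0.5142847478077711), np.float64(0.15265843223296288), 0.07]
```

carry_out(commands=[[[0, 0, 0, 6.9], [0, 0, 0, 6.9], [0, 0, 0, 6.9], [0, 0, 0, 6.9], [0, 0, 0, 6.9], [0, 0, 0, 6.9], [1.4, -2.9, 0, 0], [1.4, -2.9, 0, 0], [1.4, -2.9, 0, 0], [1.4, -2.9, 0, 0], [1.4, -2.9, 0, 0], [1.4, -2.9, 0, 0], [1.4, -2.9, 0, 0], [1.4, -2.9, 0, 0], [1.4, -2.9, 0, 0], [1.4, -2.9, 0, 0], [1.4, -2.9, 0, 0], [1.4, -2.9, 0, 0], [1.4, -2.9, 0, 0], [0, 0, 0, 0]]], claw=5.5, grip_force=10)

```text
t: 1.77
tool_pos: [0.5116, -0.2818, 0.232]
orientation: [-3.082, 0.597, -0.0]
force: [-0.1, 0.3, 0.3]
opening: 0.055
```

```bash
cat >> h.py <<'E'
from scipy.spatial.transform import Rotation as Ro
def st(goal=None):
    s=robot.read_state();M=Ro.from_rotvec(s["orientation"]).as_matrix()
    print("t",round(s["t"],2),"tcp",s["tool_pos"].round(4),"yaw_y",np.degrees(np.arctan2(M[1,1],M[0,1])).round(2),"z",M[:,2].round(4),"F",s["force"].round(1),"tau",s["wrist_torque"].round(2),"open",round(s["opening"],4),"q",s["q"].round(2))
    if goal is not None:print("tool delta cm",(M.T@(np.array(goal)-s["tool_pos"])*100).round(2))
    return s,M
def snap(name,k):
    im=robot.read_camera(name);cv2.imwrite(f"pics/{name}{k}.png",im[:,:,::-1]);return im
def crop(name,k,x0,y0,x1,y1,f):
    im=cv2.imread(f"pics/{name}{k}.png");cv2.imwrite(f"pics/{name}{k}c.png",cv2.resize(im[y0:y1,x0:x1],None,fx=f,fy=f,interpolation=cv2.INTER_CUBIC))
E
python3 - <<'E'
from h import *
st([.5478,-.2592,.1024])
snap("top",1);snap("side",1)
crop("top",1,310,130,470,280,4);crop("side",1,230,90,400,270,3.3)
E
```

```text
t 1.77 tcp [ 0.5116 -0.2818  0.232 ] yaw_y -111.92 z [ 7.0e-04  2.2e-03 -1.0e+00] F [-0.1  0.3  0.3] tau [ 0.1  -0.02 -0.04] open 0.055 q [-0.59  0.09  1.53  0.    1.52  1.36]
tool delta cm [ 2.52 -3.42 12.97]
```

View pics/top1c.png

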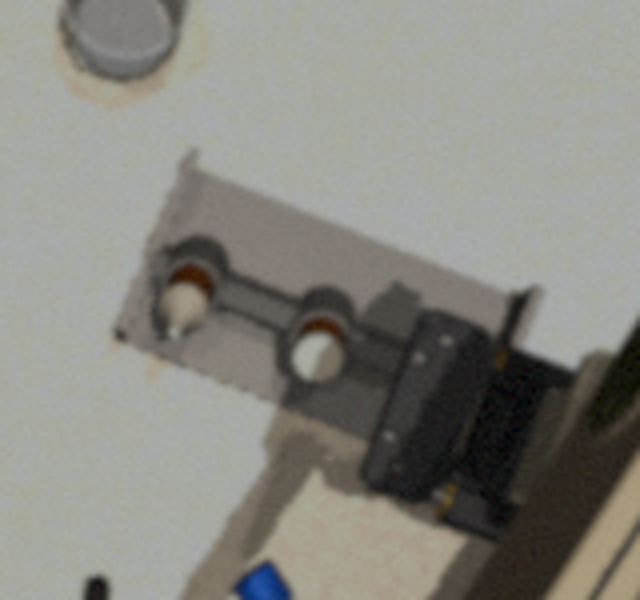

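View pics/side1c.png

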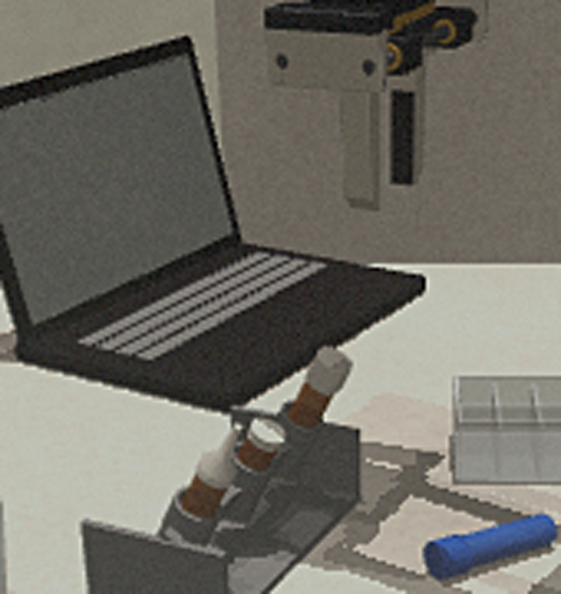

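```bash
python3 - <<'E'
from h import *
s,M=st()
for d in(-.045,-.0275,.0275,.045):
    X=s["tool_pos"]+M@np.array([0,d,.014]); print(d,((proj("side",X)[0]-[230,90]+.5)*3.3-.5).round(1))
E
```

```text
t 1.87 tcp [ 0.5088 -0.285   0.2319] yaw_y -112.01 z [-1.2e-03  5.0e-04 -1.0e+00] F [-0.5 -0.1 -0.3] tau [ 0.03 -0.07  0.01] open 0.0553 q [-0.6   0.09  1.54 -0.    1.52  1.36]
-0.045 [359.5 212.3]
-0.0275 [371.  204.7]
0.0275 [405.1 182.1]
0.045 [415.3 175.3]
```

carry_out(commands=[[[0.33, -0.48, 0, 0], [0.33, -0.48, 0, 0], [0.33, -0.48, 0, 0], [0.33, -0.48, 0, 0], [0.33, -0.48, 0.5, 0], [0.33, -0.48, 1.0, 0], [0.33, -0.48, 1.2, 0], [0.33, -0.48, 1.2, 0], [0, 0, 1.2, 0], [0, 0, 1.2, 0], [0, 0, 0.7, 0], [0, 0, 0, 0], [0, 0, 0, 0], [0, 0, 0, 0]]])

```text
t: 3.03
tool_pos: [0.5476, -0.2608, 0.1633]
orientation: [3.083, -0.604, 0.001]
force: [-0.1, 0.7, 0.5]
opening: 0.0552
```

```bash
python3 - <<'E'
from h import *
s,M=st([.5478,-.2592,.1024])
snap("side",2)
crop("side",2,270,110,390,230,5)
snap("top",2);crop("top",2,310,130,470,280,4)
for d in(-.045,-.0275,.0275,.045):
    X=s["tool_pos"]+M@np.array([0,d,.014]); print(d,((proj("side",X)[0]-[270,110]+.5)*5-.5).round(1))
E
```

```text
t 3.03 tcp [ 0.5476 -0.2608  0.1633] yaw_y -112.18 z [ 8.e-04 -5.e-04 -1.e+00] F [-0.1  0.7  0.5] tau [ 0.01  0.03 -0.03] open 0.0552 q [-0.53  0.19  1.55 -0.    1.4   1.43]
tool delta cm [-0.05 -0.15  6.09]
-0.045 [249.3 401.7]
-0.0275 [268.  387.6]
0.0275 [323.5 346. ]
0.045 [340.1 333.5]
```

View pics/side2c.png

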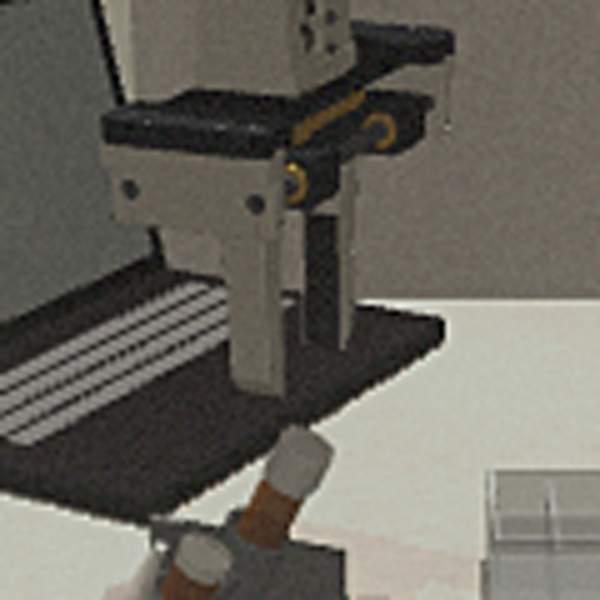

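View pics/top2c.png

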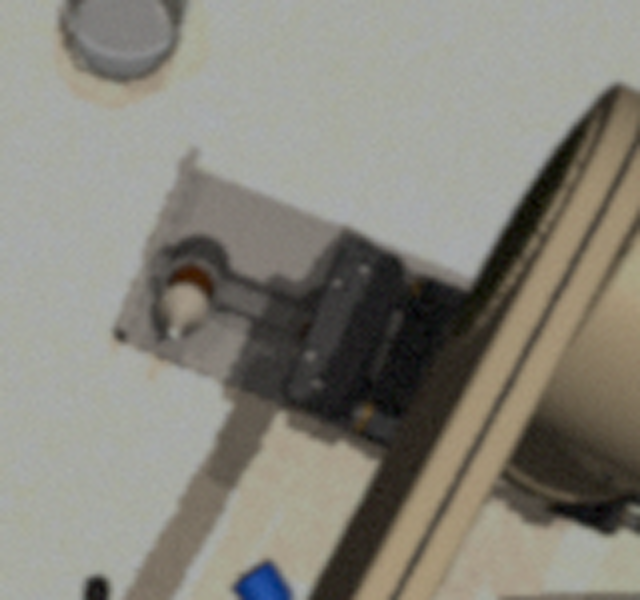

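carry_out(commands=[[[0, -0.1, 0.8, 0], [0, 0, 0.8, 0], [0, 0, 0.8, 0], [0, 0, 0.8, 0], [0, 0, 0.8, 0], [0, 0, 0.7, 0], [0, 0, 0.6, 0], [0, 0, 0.5, 0], [0, 0, 0.3, 0], [0, 0, 0, 0], [0, 0, 0, 0], [0, 0, 0, 0]]])

```text
t: 4.13
tool_pos: [0.5481, -0.2596, 0.1021]
orientation: [3.083, -0.604, 0.001]
force: [0.2, -0.7, -0.3]
opening: 0.0554
```

```bash
python3 - <<'E'
from h import *
s,M=st([.5478,-.2592,.1024])
snap("side",3)
crop("side",3,270,130,390,250,5)
E
```

```text
t 4.13 tcp [ 0.5481 -0.2596  0.1021] yaw_y -112.16 z [ 7.e-04 -4.e-04 -1.e+00] F [ 0.2 -0.7 -0.3] tau [0.07 0.03 0.01] open 0.0554 q [-0.53  0.24  1.61 -0.    1.29  1.43]
tool delta cm [-0.04 -0.03 -0.03]
```

View pics/side3c.png

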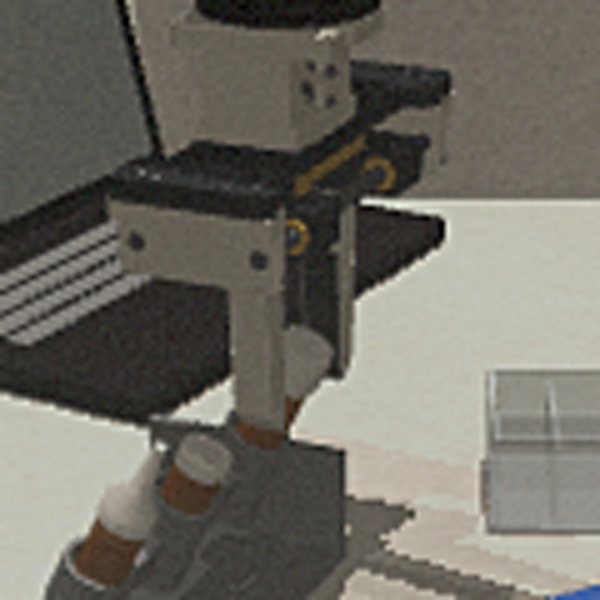

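carry_out(commands=[[[0, 0, 0, 0], [0, 0, 0, 0], [0, 0, 0, 0], [0, 0, 0, 0], [0, 0, 0, 0], [0, 0, 0, 0], [0, 0, 0, 0], [0, 0, 0, 0], [0, 0, 0, 0], [0, 0, 0, 0]]], claw=1.5, grip_force=10)

```text
t: 5.02
tool_pos: [0.5478, -0.2595, 0.1017]
orientation: [3.083, -0.604, 0.0]
force: [-0.1, -0.6, 0.5]
opening: 0.0257
```

carry_out(commands=[[[-0.11, 0, -0.22, 0], [-0.22, 0, -0.45, 0], [-0.22, 0, -0.45, 0], [-0.22, 0, -0.45, 0], [-0.22, 0, -0.45, 0], [-0.22, 0, -0.45, 0], [-0.22, 0, -0.45, 0], [-0.22, 0, -0.45, 0], [-0.22, 0, -0.45, 0], [-0.22, 0, -0.45, 0], [-0.22, 0, -0.45, 0], [-0.22, 0, -0.45, 0], [0, 0, 0, 0], [0, 0, 0, 0]]])

```text
t: 6.18
tool_pos: [0.5245, -0.25, 0.1538]
orientation: [3.083, -0.604, 0.001]
force: [-0.3, 0.0, -0.8]
opening: 0.0256
```

```bash
python3 - <<'E'
from h import *
st()
snap("side",4)
crop("side",4,250,110,390,250,4.2)
E
```

```text
t 6.18 tcp [ 0.5245 -0.25    0.1538] yaw_y -112.16 z [ 7.e-04 -4.e-04 -1.e+00] F [-0.3  0.  -0.8] tau [ 0.02  0.06 -0.06] open 0.0256 q [-0.53  0.13  1.64  0.    1.38  1.42]
```

View pics/side4c.png

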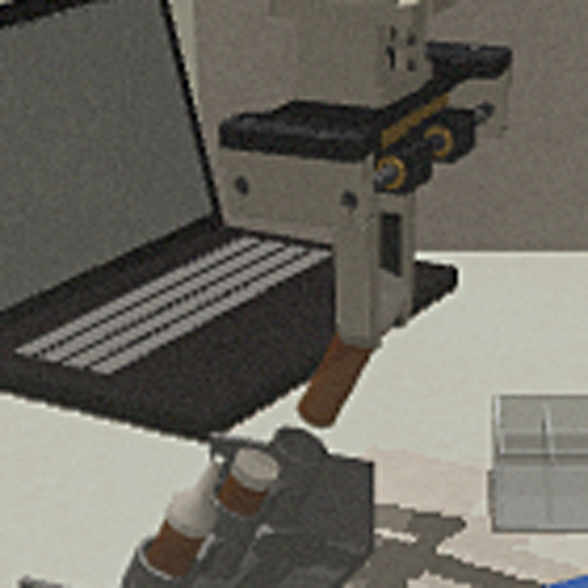

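carry_out(commands=[[[0, 0, -1.5, 0], [0, 0, -2, 0], [0, 0, -2, 0], [0, 0, -1.5, 0], [0, 0, 0, -6.8], [0, 0, 0, -6.8], [0, 0, 0, -6.8], [0, 0, 0, -6.8], [0, 0, 0, -6.8], [0, 0, 0, -6.8], [0, 0, 0, -6.8], [0, 0, 0, -6.8], [0, 0, 0, 0], [0, 0, 0, 0]]])

```text
t: 7.4
tool_pos: [0.5243, -0.2498, 0.2229]
orientation: [-3.019, -0.866, 0.001]
force: [-0.7, 0.3, -0.9]
opening: 0.0257
```

carry_out(commands=[[[0.6, -1.2, 0, 0], [1.2, -2.4, 0, 0], [1.2, -2.4, 0, 0], [1.2, -2.4, 0, 0], [1.2, -2.4, 0, 0], [1.2, -2.4, 0, 0], [1.2, -2.4, 0, 0], [1.2, -2.4, 0, 0], [1.2, -2.4, 0, 0], [1.2, -2.4, 0, 0], [1.2, -2.4, 0, 0], [1.2, -2.4, 0, 0], [1.2, -2.4, 0, 0], [1.2, -2.4, 0, 0], [0.6, -1.6, 0, 0], [0.3, -0.6, 0, 0], [0, 0, 0, 0], [0, 0, 0, 0], [0, 0, 0, 0]]])

```text
t: 8.98
tool_pos: [0.4845, 0.1331, 0.2233]
orientation: [3.018, 0.87, -0.0]
force: [0.8, 0.3, -0.9]
opening: 0.0253
```

```bash
python3 - <<'E'
from h import *
st([.4847,.134,.15])
snap("side",5);snap("top",5)
crop("side",5,300,210,440,350,4.2)
crop("top",5,160,180,300,320,4.2)
E
```

```text
t 8.98 tcp [0.4845 0.1331 0.2233] yaw_y -57.84 z [ 0.e+00 -4.e-04 -1.e+00] F [ 0.8  0.3 -0.9] tau [ 0.    0.01 -0.  ] open 0.0253 q [ 0.17 -0.13  1.77 -0.    1.51  1.18]
tool delta cm [ 0.06 -0.07  7.33]
```

View pics/side5.png

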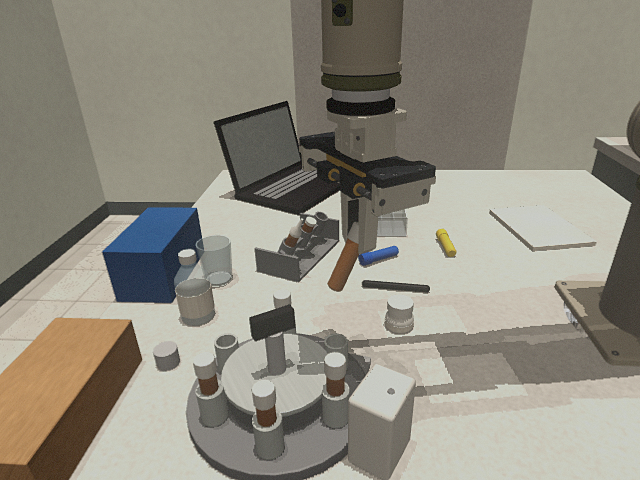

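View pics/top5.png

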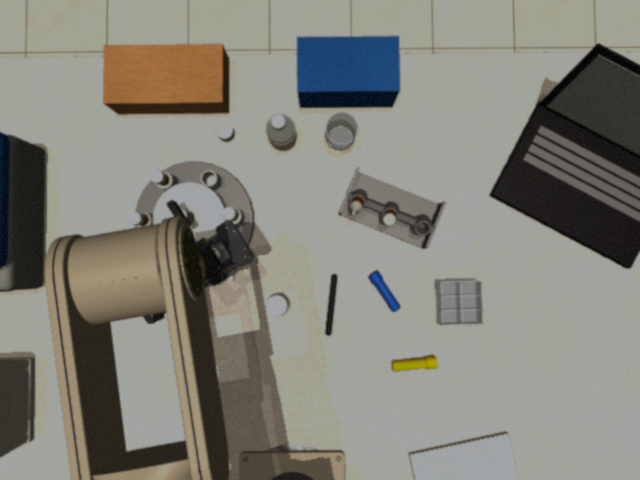

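carry_out(commands=[[[0, 0, 0.8, 0], [0, 0, 0.9, 0], [0, 0, 0.9, 0], [0, 0, 0.9, 0], [0, 0, 0.9, 0], [0, 0, 0.8, 0], [0, 0, 0.7, 0], [0, 0, 0.4, 0], [0, 0, 0, 0], [0, 0, 0, 0], [0, 0, 0, 0]]])

```text
t: 10.0
tool_pos: [0.4848, 0.1341, 0.1609]
orientation: [3.018, 0.872, 0.001]
force: [-0.1, -0.3, -0.2]
opening: 0.0255
```

```bash
python3 - <<'E'
from h import *
s,M=st([.4847,.134,.15])
snap("side",6)
crop("side",6,280,250,400,370,5)
c=lambda X:((proj("side",X)[0]-[280,250]+.5)*5-.5).round(0)
g=s["tool_pos"]+[0,0,.005]; a=M@np.array([np.sin(.45),0,np.cos(.45)])
f=g+.081*a
print("foot",f,c(f),"foot edges",c(f+M@[0,.011,0]),c(f-M@[0,.011,0]),"rim",c([.5143,.1527,.07]))
E
```

```text
t 10.0 tcp [0.4848 0.1341 0.1609] yaw_y -57.76 z [ 8.e-04  2.e-04 -1.e+00] F [-0.1 -0.3 -0.2] tau [ 0.02  0.04 -0.05] open 0.0255 q [ 0.17 -0.09  1.84  0.    1.39  1.18]
tool delta cm [-0.01 -0.    1.09]
foot [0.51465403 0.15286239 0.09296652] [280. 386.] foot edges [260. 364.] [300. 409.] rim [282. 451.]
```

View pics/side6c.png

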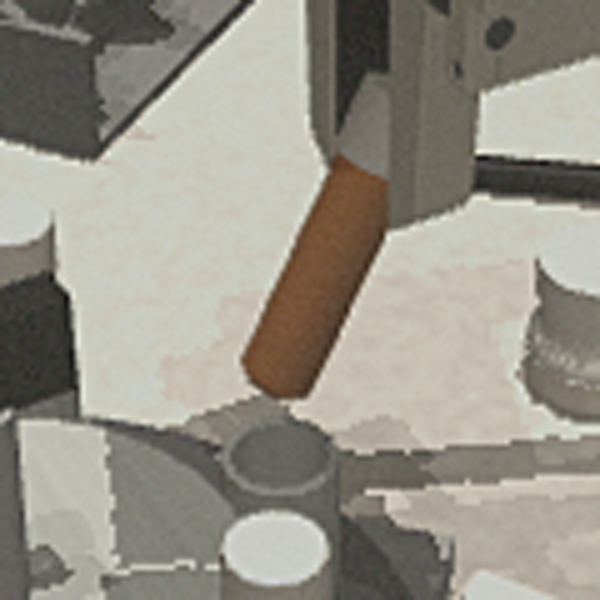

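carry_out(commands=[[[0, 0, 0.5, 0], [0, 0, 0.5, 0], [0, 0, 0.5, 0], [0, 0, 0.4, 0], [0, 0, 0.3, 0], [0, 0, 0.2, 0], [0, 0, 0, 0], [0, 0, 0, 0]]])

```text
t: 10.72
tool_pos: [0.4844, 0.134, 0.1362]
orientation: [-3.018, -0.872, 0.0]
force: [0.6, -0.5, -0.5]
opening: 0.0258
```

```bash
python3 - <<'E'
from h import *
s,M=st()
snap("side",7)
crop("side",7,290,280,380,370,6.6)
E
```

```text
t 10.72 tcp [0.4844 0.134  0.1362] yaw_y -57.76 z [-2.e-04 -0.e+00 -1.e+00] F [ 0.6 -0.5 -0.5] tau [-0.07 -0.    0.05] open 0.0258 q [ 0.17 -0.07  1.87  0.    1.34  1.18]
```

View pics/side7c.png

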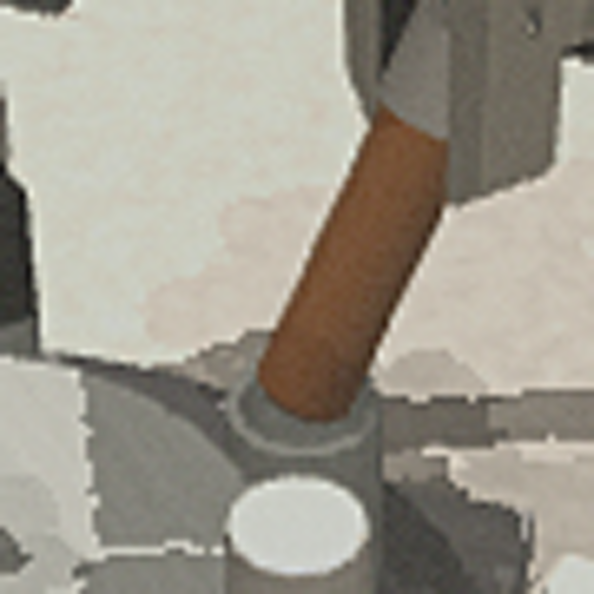

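carry_out(commands=[[[0, 0, 0.25, 0], [0, 0, 0.25, 0], [0, 0, 0.25, 0], [0, 0, 0.2, 0], [0, 0, 0, 0], [0, 0, 0, 0]]])

```text
t: 11.27
tool_pos: [0.4844, 0.134, 0.1267]
orientation: [-3.018, -0.872, 0.0]
force: [1.0, 1.1, -0.4]
opening: 0.0255
```

```bash
python3 - <<'E'
from h import *
s,M=st()
snap("side",8)
crop("side",8,290,280,380,370,6.6)
E
```

```text
t 11.27 tcp [0.4844 0.134  0.1267] yaw_y -57.76 z [-1.e-04  1.e-04 -1.e+00] F [ 1.   1.1 -0.4] tau [ 0.17 -0.21  0.07] open 0.0255 q [ 0.17 -0.06  1.88  0.    1.32  1.18]
```

View pics/side8c.png

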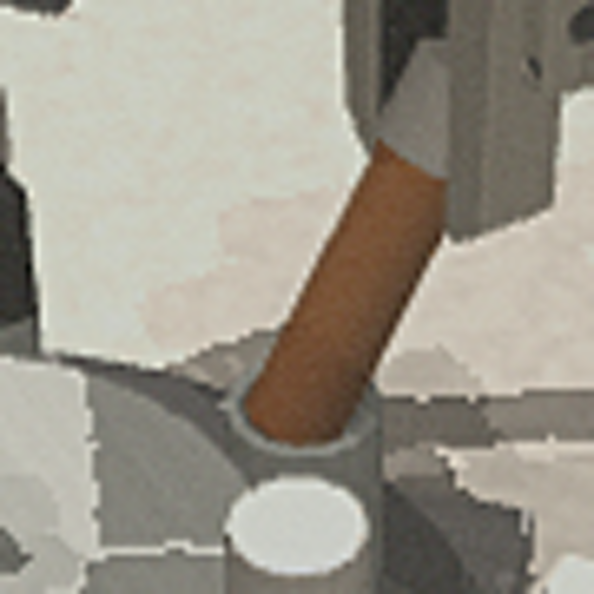

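carry_out(commands=[[[0.35, 0, -0.15, 0], [0.35, 0, -0.15, 0], [0.35, 0, -0.1, 0], [0.35, 0, -0.1, 0], [0, 0, 0, 0], [0, 0, 0, 0]]])

```text
t: 11.82
tool_pos: [0.4966, 0.1416, 0.1319]
orientation: [-3.018, -0.873, -0.0]
force: [-1.1, -0.1, 0.2]
opening: 0.0259
```

```bash
python3 - <<'E'
from h import *
s,M=st()
snap("side",9)
crop("side",9,290,260,380,350,6.6)
E
```

```text
t 11.82 tcp [0.4966 0.1416 0.1319] yaw_y -57.75 z [ 2.e-04  1.e-04 -1.e+00] F [-1.1 -0.1  0.2] tau [-0.05  0.07  0.02] open 0.0259 q [ 0.18 -0.02  1.84  0.    1.33  1.19]
```

View pics/side9c.png

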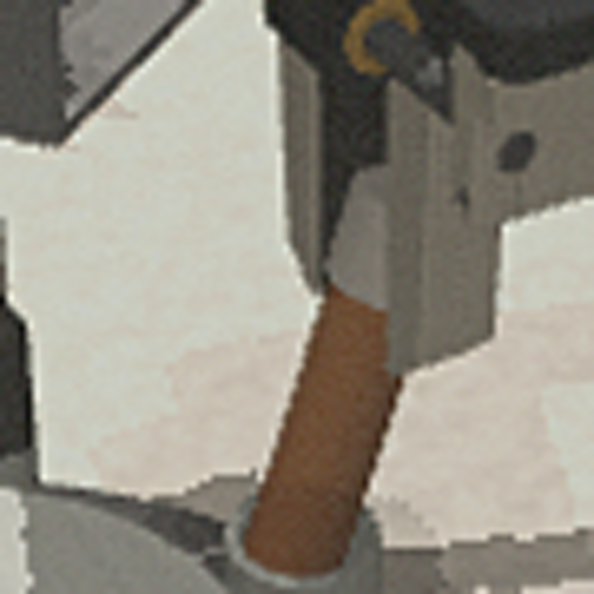

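carry_out(commands=[[[0.35, 0, -0.08, 0], [0.35, 0, -0.08, 0], [0.35, 0, -0.04, 0], [0.35, 0, -0.04, 0], [0.35, 0, 0, 0], [0.3, 0, 0, 0], [0, 0, 0, 0], [0, 0, 0, 0]]])

```text
t: 12.53
tool_pos: [0.5138, 0.1525, 0.1342]
orientation: [-3.018, -0.872, -0.0]
force: [-0.9, 0.4, -0.6]
opening: 0.0258
```

```bash
python3 - <<'E'
from h import *
s,M=st([.5143,.1527,.103])
snap("side",10)
crop("side",10,290,250,380,350,6)
E
```

```text
t 12.53 tcp [0.5138 0.1525 0.1342] yaw_y -57.75 z [ 0.e+00  1.e-04 -1.e+00] F [-0.9  0.4 -0.6] tau [-0.04  0.04  0.01] open 0.0258 q [0.19 0.03 1.78 0.   1.33 1.2 ]
tool delta cm [0.05 0.01 3.12]
```

View pics/side10c.png

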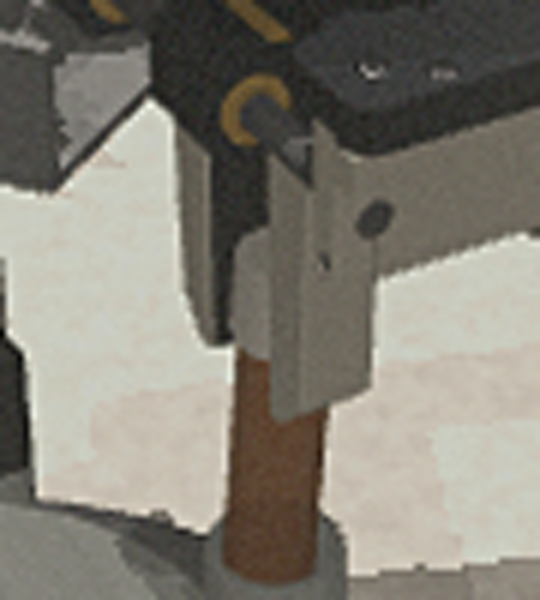

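carry_out(commands=[[[0.05, 0, 0.3, 0], [0, 0, 0.3, 0], [0, 0, 0.3, 0], [0, 0, 0.3, 0], [0, 0, 0.3, 0], [0, 0, 0.3, 0], [0, 0, 0.3, 0], [0, 0, 0.2, 0], [0, 0, 0, 0], [0, 0, 0, 0]]])

```text
t: 13.42
tool_pos: [0.5139, 0.1526, 0.1111]
orientation: [-3.018, -0.872, 0.001]
force: [-0.7, 0.4, -0.4]
opening: 0.0259
```

```bash
python3 - <<'E'
from h import *
s,M=st([.5143,.1527,.103])
snap("side",11)
crop("side",11,290,250,380,350,6)
E
```

```text
t 13.42 tcp [0.5139 0.1526 0.1111] yaw_y -57.76 z [-3.e-04 -0.e+00 -1.e+00] F [-0.7  0.4 -0.4] tau [-0.04  0.08 -0.  ] open 0.0259 q [0.19 0.05 1.8  0.   1.29 1.2 ]
tool delta cm [0.04 0.01 0.81]
```

View pics/side11c.png

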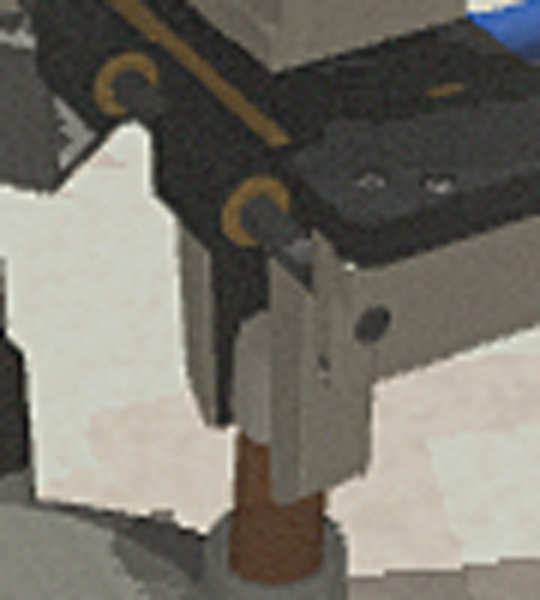

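carry_out(commands=[[[0.05, 0, 0.2, 0], [0, 0, 0.2, 0], [0, 0, 0.2, 0], [0, 0, 0.1, 0], [0, 0, 0.05, 0], [0, 0, 0, 0], [0, 0, 0, 0]]])

```text
t: 14.05
tool_pos: [0.5144, 0.1529, 0.1037]
orientation: [-3.018, -0.872, 0.0]
force: [0.4, 0.4, -0.1]
opening: 0.0258
```

carry_out(commands=[[[0, 0, 0.1, 0], [0, 0, 0.1, 0], [0, 0, 0, 0], [0, 0, 0, 0]]])

```text
t: 14.38
tool_pos: [0.5155, 0.1531, 0.1029]
orientation: [3.018, 0.872, 0.004]
force: [-1.1, 0.3, 4.7]
opening: 0.0253
```

carry_out(commands=[[[0, 0, 0.1, 0], [0, 0, 0, 0], [0, 0, 0, 0]]])

```text
t: 14.63
tool_pos: [0.5161, 0.1533, 0.1026]
orientation: [3.018, 0.872, 0.006]
force: [0.0, -0.4, 7.8]
opening: 0.0258
```

```bash
python3 - <<'E'
from h import *
s,M=st([.5143,.1527,.103])
snap("side",12)
crop("side",12,280,250,400,370,5)
E
```

```text
t 14.63 tcp [0.5161 0.1533 0.1026] yaw_y -57.76 z [ 3.6e-03  7.0e-04 -1.0e+00] F [ 0.  -0.4  7.8] tau [-0.04  0.14 -0.  ] open 0.0258 q [0.19 0.06 1.8  0.   1.27 1.2 ]
tool delta cm [-0.18 -0.05 -0.04]
```

View pics/side12c.png

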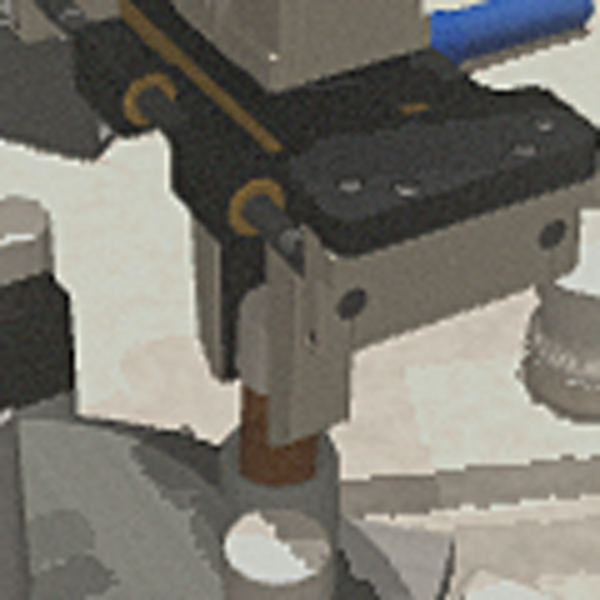

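carry_out(commands=[[[0, 0, -0.15, 0], [0, 0, 0, 0], [0, 0, 0, 0], [0, 0, 0, 0], [0, 0, 0, 0], [0, 0, 0, 0], [0, 0, 0, 0]]], claw=4.2)

```text
t: 15.27
tool_pos: [0.5143, 0.1529, 0.102]
orientation: [-3.018, -0.872, 0.001]
force: [1.4, 1.0, 0.1]
opening: 0.042
```

carry_out(commands=[[[0, 0, -0.5, 0], [0, 0, -0.8, 0], [0, 0, -1, 0], [0, 0, -1.5, 0], [0, 0, -1.5, 0], [0, 0, -1.5, 0], [0, 0, -1.5, 0], [0, 0, -1, 0], [0, 0, 0, 0], [0, 0, 0, 0]]])

```text
t: 16.1
tool_pos: [0.515, 0.153, 0.1962]
orientation: [3.018, 0.872, 0.003]
force: [0.0, -0.4, -0.2]
opening: 0.0423
```

```bash
python3 - <<'E'
from h import *
s,M=st([.5903,.2008,.133])
snap("side",13)
crop("side",13,180,250,400,470,2.7)
E
```

```text
t 16.1 tcp [0.515  0.153  0.1962] yaw_y -57.76 z [ 2.e-03  4.e-04 -1.e+00] F [ 0.  -0.4 -0.2] tau [-0.01  0.    0.01] open 0.0423 q [ 0.19 -0.02  1.71 -0.    1.45  1.2 ]
tool delta cm [ 8.9  -0.03  6.34]
```

View pics/side13c.png

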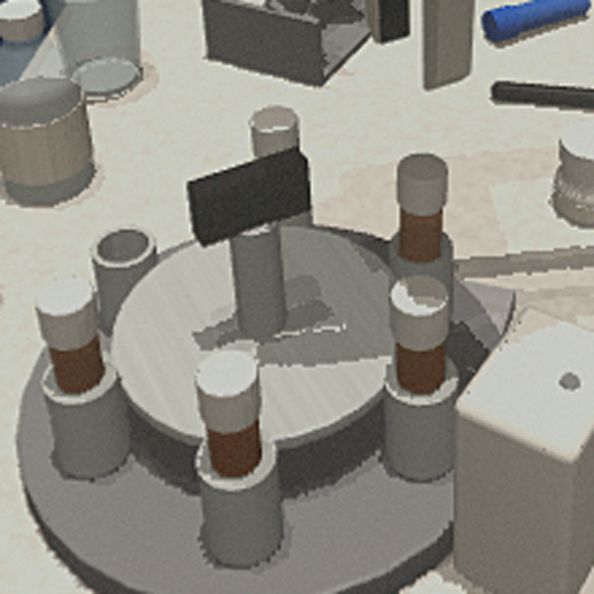

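carry_out(commands=[[[0.6, 0, -0.3, 0], [1.2, 0, 0, 0], [1.5, 0, 0, 0], [1.5, 0, 0, 0], [1.5, 0, 0, 0], [1.3, 0, 0, 0], [0.9, 0, 0, 0], [0.4, 0, 0, 0], [0, 0, 0, 0], [0, 0, 0, 0], [0, 0, 0, 0]]])

```text
t: 17.07
tool_pos: [0.5892, 0.2001, 0.1978]
orientation: [3.018, 0.872, -0.002]
force: [0.6, -0.6, -0.3]
opening: 0.042
```

```bash
python3 - <<'E'
from h import *
s,M=st([.5903,.2008,.135])
snap("side",14)
crop("side",14,200,200,340,400,3)
E
```

```text
t 17.07 tcp [0.5892 0.2001 0.1978] yaw_y -57.76 z [-1.e-03 -3.e-04 -1.e+00] F [ 0.6 -0.6 -0.3] tau [ 0.06  0.04 -0.04] open 0.042 q [ 0.25  0.21  1.46 -0.    1.47  1.25]
tool delta cm [0.13 0.   6.28]
```

View pics/side14c.png

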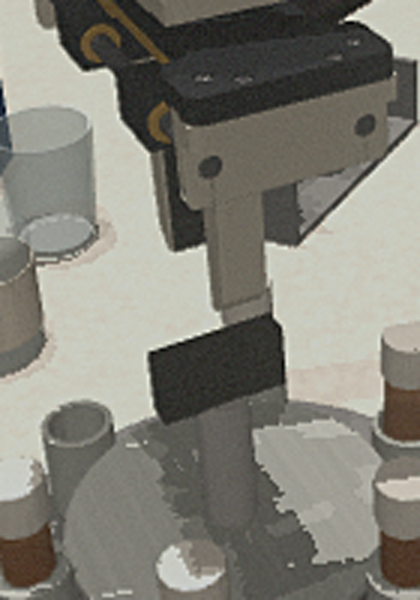

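carry_out(commands=[[[0.1, 0, 0.6, 0], [0, 0, 0.7, 0], [0, 0, 0.7, 0], [0, 0, 0.7, 0], [0, 0, 0.7, 0], [0, 0, 0.7, 0], [0, 0, 0.7, 0], [0, 0, 0.6, 0], [0, 0, 0.5, 0], [0, 0, 0.3, 0], [0, 0, 0, 0], [0, 0, 0, 0]]])

```text
t: 18.12
tool_pos: [0.5906, 0.2009, 0.1362]
orientation: [3.018, 0.872, -0.0]
force: [0.8, -0.2, -0.2]
opening: 0.0418
```

```bash
python3 - <<'E'
from h import *
s,M=st([.5903,.2008,.135])
snap("side",15)
crop("side",15,200,200,340,400,3)
E
```

```text
t 18.12 tcp [0.5906 0.2009 0.1362] yaw_y -57.76 z [-1.e-04 -1.e-04 -1.e+00] F [ 0.8 -0.2 -0.2] tau [ 0.04 -0.02 -0.01] open 0.0418 q [ 0.25  0.26  1.53 -0.    1.36  1.25]
tool delta cm [-0.03 -0.01  0.12]
```

View pics/side15c.png

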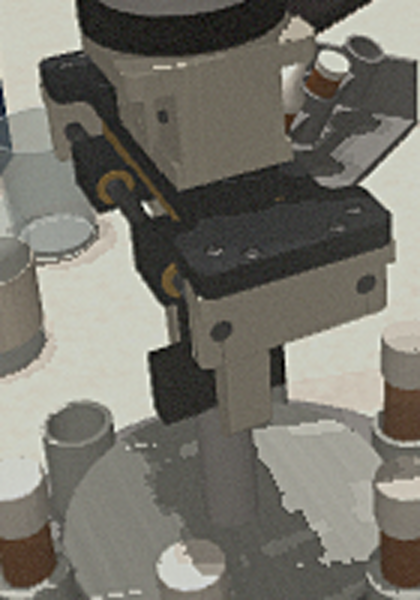

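```bash
python3 - <<'E'
from h import *
s,M=st()
c=lambda X:((proj("side",X)[0]-[200,200]+.5)*3-.5).round(0)
A=np.array([.5903,.2008,0]);x=M[:,0];y=M[:,1]
for z in(.152,.122):
  for e in(-.028,.028):
    for t in (-.007,.007): print(z,e,t,c(A+e*x+t*y+[0,0,z]))
T=s["tool_pos"]
for e in(-.0075,.0075):print("finger tip inner",e,c(T+M@[e,-.021,.014]),"outer",c(T+M@[e,-.03,.014]))
E
```

```text
t 18.17 tcp [0.5908 0.201  0.1366] yaw_y -57.76 z [ 5.e-04  1.e-04 -1.e+00] F [-0.2 -0.8  0.6] tau [-0.04  0.01 -0.02] open 0.0417 q [0.25 0.26 1.52 0.   1.36 1.25]
0.152 -0.028 -0.007 [286. 325.]
0.152 -0.028 0.007 [272. 308.]
0.152 0.028 -0.007 [159. 367.]
0.152 0.028 0.007 [147. 348.]
0.122 -0.028 -0.007 [290. 382.]
0.122 -0.028 0.007 [276. 365.]
0.122 0.028 -0.007 [166. 426.]
0.122 0.028 0.007 [154. 406.]
finger tip inner -0.0075 [258. 416.] outer [267. 429.]
finger tip inner 0.0075 [224. 428.] outer [233. 441.]
```

carry_out(commands=[[[0, 0, 0.2, 0], [0, 0, 0, 0], [0, 0, 0, 0], [0, 0, 0, 0], [0, 0, 0, 0], [0, 0, 0, 0], [0, 0, 0, 0], [0, 0, 0, 0], [0, 0, 0, 0]]], claw=0.5, grip_force=30)

```text
t: 18.92
tool_pos: [0.5902, 0.2017, 0.1343]
orientation: [-3.017, -0.873, 0.0]
force: [-2.8, 5.1, 0.6]
opening: 0.0221
```

```bash
python3 - <<'E'
from h import *
st()
E
```

```text
t 18.92 tcp [0.5902 0.2017 0.1343] yaw_y -57.73 z [-6.e-04  1.e-03 -1.e+00] F [-2.8  5.1  0.6] tau [ 0.84  0.57 -0.02] open 0.0221 q [0.25 0.26 1.53 0.   1.36 1.25]
```

carry_out(commands=[[[0, -0.15, 0, 0], [0, -0.15, 0, 0], [0, 0, 0, 0], [0, 0, 0, 0], [0, 0, 0, 0]]])

```text
t: 19.33
tool_pos: [0.5901, 0.2019, 0.1344]
orientation: [3.016, 0.87, 0.002]
force: [4.1, -5.0, -0.6]
opening: 0.0219
```

```bash
python3 - <<'E'
from h import *
st()
snap("side",16)
crop("side",16,200,200,340,400,3)
E
```

```text
t 19.33 tcp [0.5901 0.2019 0.1344] yaw_y -57.81 z [ 0.002  -0.0022 -1.    ] F [ 4.1 -5.  -0.6] tau [-0.85 -0.62 -0.03] open 0.0219 q [ 0.25  0.26  1.53 -0.    1.36  1.26]
```

View pics/side16c.png

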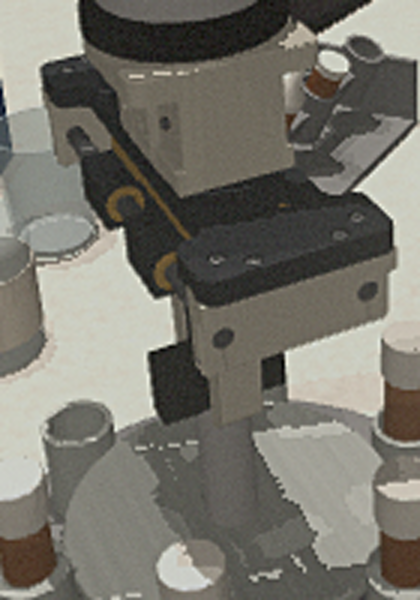

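carry_out(commands=[[[0, 0.15, 0, 0], [0, 0, 0, 0], [0, 0, 0, 0], [0, 0, 0, 0], [0, 0, -0.3, 0], [0, 0, -0.5, 0], [0, 0, 0, 0], [0, 0, 0, 0]]], claw=3.2)

```text
t: 20.05
tool_pos: [0.5903, 0.2024, 0.1431]
orientation: [3.018, 0.872, 0.002]
force: [-0.6, -0.1, -0.4]
opening: 0.0322
```

carry_out(commands=[[[0, 0, 0, 0], [0, 0, 0, 0], [0, 0, 0, 0], [0, 0, 0, 0], [0, 0, 0, 0], [0, 0, 0, 0], [0, 0, 0, 0], [0, 0, 0, 0]]], claw=0.5, grip_force=40)

```text
t: 20.72
tool_pos: [0.59, 0.2017, 0.1421]
orientation: [3.018, 0.872, -0.0]
force: [3.0, -4.0, -2.9]
opening: 0.014
```

```bash
python3 - <<'E'
from h import *
st()
E
```

```text
t 20.72 tcp [0.59   0.2017 0.1421] yaw_y -57.78 z [ 2.e-04 -6.e-04 -1.e+00] F [ 3.  -4.  -2.9] tau [-0.71 -0.53 -0.04] open 0.014 q [ 0.25  0.25  1.52 -0.    1.37  1.26]
```

carry_out(commands=[[[0, 0.1, 0, 2], [0, 0, 0, 3], [0, 0, 0, 3], [0, 0, 0, 3], [0, 0, 0, 3], [0, 0, 0, 3], [0, 0, 0, 3], [0, 0, 0, 3], [0, 0, 0, 2], [0, 0, 0, 0], [0, 0, 0, 0]]])

```text
t: 21.63
tool_pos: [0.5899, 0.2017, 0.1421]
orientation: [-3.135, -0.201, 0.001]
force: [-0.2, -0.2, -1.5]
opening: 0.0136
```

```bash
python3 - <<'E'
from h import *
st()
snap("side",17)
crop("side",17,180,180,420,480,2)
E
```

```text
t 21.63 tcp [0.5899 0.2017 0.1421] yaw_y -82.67 z [-8.e-04  5.e-04 -1.e+00] F [-0.2 -0.2 -1.5] tau [ 0.02 -0.    0.07] open 0.0136 q [0.25 0.25 1.52 0.   1.37 1.69]
```

View pics/side17c.png

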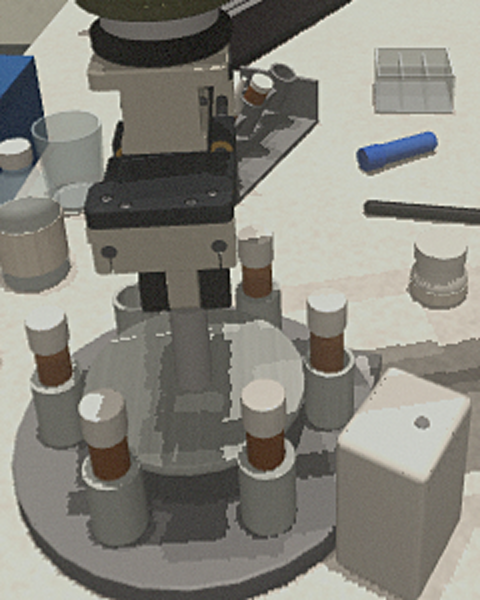

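carry_out(commands=[[[0, 0, 0, 2], [0, 0, 0, 3], [0, 0, 0, 3], [0, 0, 0, 3], [0, 0, 0, 3], [0, 0, 0, 3], [0, 0, 0, 3], [0, 0, 0, 3], [0, 0, 0, 3], [0, 0, 0, 3], [0, 0, 0, 3], [0, 0, 0, 2], [0, 0, 0, 0.5], [0, 0, 0, 0], [0, 0, 0, 0], [0, 0, 0, 0]]])

```text
t: 23.02
tool_pos: [0.5899, 0.2018, 0.142]
orientation: [-3.053, 0.738, 0.001]
force: [-2.2, 3.7, -2.6]
opening: 0.0135
```

```bash
python3 - <<'E'
from h import *
st()
snap("side",18)
crop("side",18,180,180,420,480,2)
E
```

```text
t 23.02 tcp [0.5899 0.2018 0.142 ] yaw_y -117.17 z [-7.e-04  6.e-04 -1.e+00] F [-2.2  3.7 -2.6] tau [0.67 0.26 0.05] open 0.0135 q [0.25 0.25 1.52 0.   1.37 2.29]
```

View pics/side18c.png

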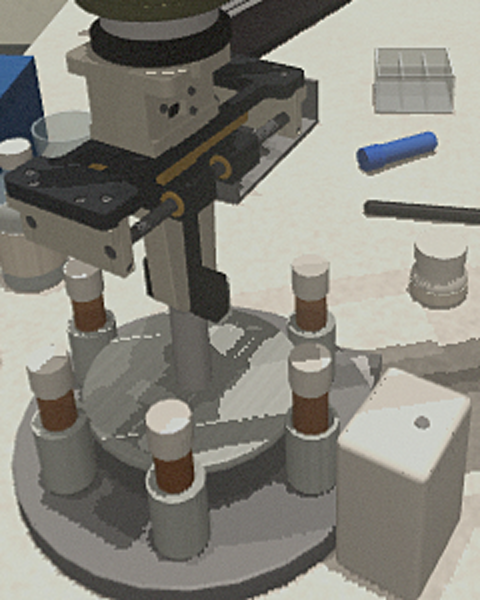

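carry_out(commands=[[[0, 0, 0, 0], [0, 0, 0, 0], [0, 0, 0, 0], [0, 0, 0, 0], [0, 0, 0, 0], [0, 0, 0, 0], [0, 0, 0, 0], [0, 0, 0, 0]]], claw=3.6)

```text
t: 23.73
tool_pos: [0.5904, 0.2013, 0.1423]
orientation: [-3.053, 0.74, -0.0]
force: [0.3, -0.3, 0.2]
opening: 0.0357
```

carry_out(commands=[[[0, 0, -0.5, 0], [0, 0, -1, 0], [0, 0, -1.5, 0], [0, 0, -2, 0], [0, 0, -2, 0], [0, 0, -2, 0], [0, 0, -2, 0], [0, 0, -1, 0], [-1, 1, 0, 0], [-2, 2, 0, 0], [-2, 2, 0, 0], [-2, 2, 0, 0], [-2, 2, 0, 0], [-2, 2, 0, 0], [-2, 2, 0, 0], [-2, 2, 0, 0], [-1, 1, 0, 0], [0, 0, 0, 0], [0, 0, 0, 0]]])

```text
t: 25.32
tool_pos: [0.3751, 0.1325, 0.2629]
orientation: [-3.052, 0.74, -0.003]
force: [0.4, 0.1, 0.8]
opening: 0.0361
```

```bash
python3 - <<'E'
from h import *
st()
snap("side",19);snap("top",19)
crop("side",19,180,250,420,480,3);crop("top",19,110,150,270,310,3.7)
E
```

```text
t 25.32 tcp [0.3751 0.1325 0.2629] yaw_y -117.27 z [ 2.2e-03  5.0e-04 -1.0e+00] F [0.4 0.1 0.8] tau [ 0.05  0.06 -0.04] open 0.0361 q [ 0.21 -0.46  1.96  0.    1.64  2.26]
```

View pics/side19c.png

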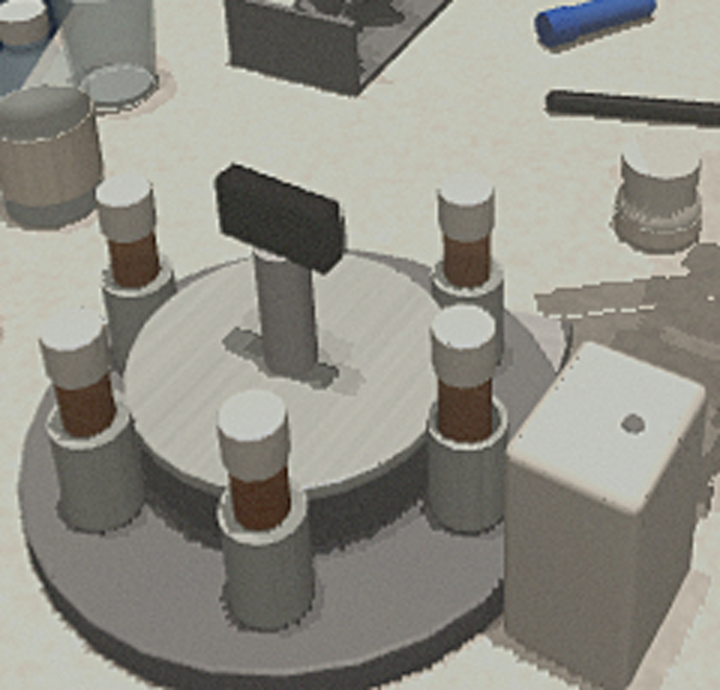

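View pics/top19.png

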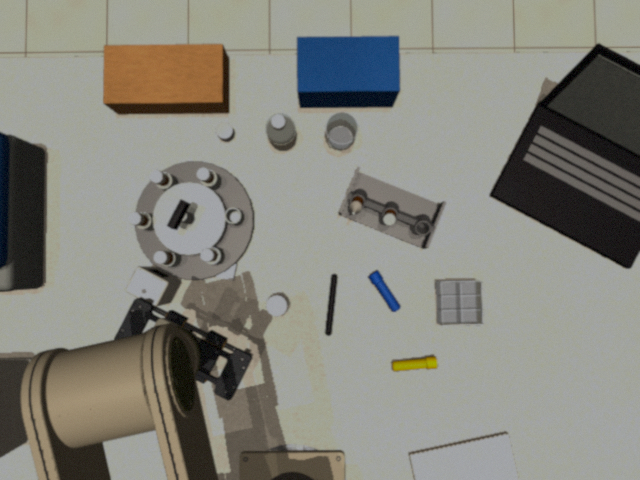

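View pics/top19c.png

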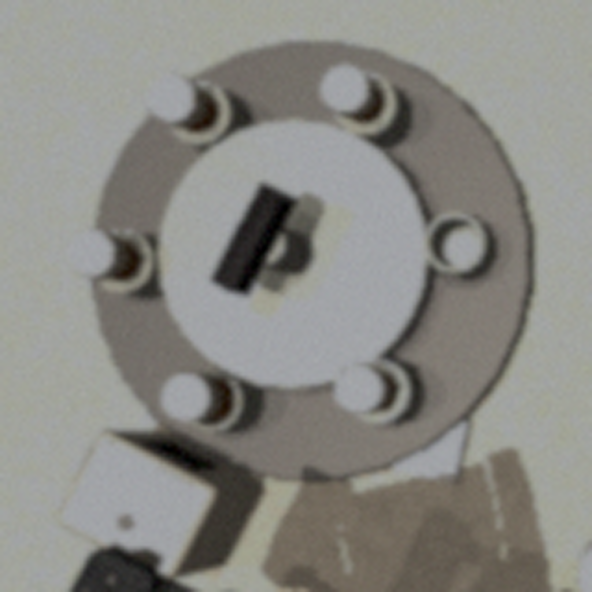

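```bash
python3 -c "
from plant import robot
print(robot.close_job())"
```

```text
the job is handed in; nothing more can be done
None
```

The vial with the tall straight cap now stands in the pocket in front of the reader, and the wheel has turned exactly one click clockwise. I handed the job in at about 25 s of the 58 s allowed.

- **Loading:** The tool could not tilt, so I drew the vial out along its lean. I swung it upright against the pocket wall and lowered it until it met the floor, at about 8 N and the expected height. I let go only after that.
- **Turning:** I turned the hub bar 59.4 degrees in one steady motion and released it, and the spring detent took up the rest.
- **Last checks:** The cups came to rest at the same pixel positions as before the turn. The loaded vial is upright at the reader, within about 1 mm of where the fixed vial stood before and at the same height. The other empty cup is still empty, the bystanders look unmoved, and the gripper is clear of everything with no measurable force.

**What disagreed:**
- My first grip at the hub closed to 22 mm instead of 14 mm, because the fingertips had caught the post under the bar. I opened, raised the gripper 8 mm and gripped again at 14 mm. The forces stayed around 6 N and the wheel did not turn.
- The two cameras differed by about 2 mm on the wheel's position. That caused no trouble with the fit.

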